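Rock out the warped stage plate

TASK

One of the three aluminium plates on the black granite surface plate is warped: find it by gently pressing down on the plates at the corner opposite the steel stud (a light fingertip push, half a kilo to a kilo) - a sound plate stands firm, the warped one rocks. Hold the warped plate's corner down on the granite for a second, let go so that it rocks back, then pick the plate up by its bar, lay it on its feet on the floor of the steel tray without dropping it, and let go. Leave the two sound plates and everything else where they are.

Things in the scene. Friction and masses are not known exactly. Their poses are not given: they have to be found in the camera images.
- plate_a_bar (a point): Centre of the grip bar of one of three alike aluminium plates, 110 x 76 x 6 mm, 0.18 to 0.3 kg, each on four domed corner feet on the granite. Bar 50 x 14 mm, rising 30 mm above the plate's upper face along its long middle line; bar top 15 mm above this point, upper face 15 mm below, granite 25.5 mm below. x along the bar (110 mm side), y across it, z up out of the plate.
- plate_b_bar (a point): The same for the second plate (which plate is warped is not told). On each plate a steel stud, 18 mm across and 16 mm high, stands on the upper face at x = -38, y = -24 mm from the bar: the heavy corner. Every plate, sound or warped, leans about 3 degrees down towards its stud (feet of unequal length), so leaning is no sign of warp.
- plate_c_bar (a point): The same for the third plate. A sound plate bears on all four feet and no corner gives. The warped one stands on the stud corner and the two beside it; under less than 1 N its corner opposite the stud sinks about 5 mm until that foot meets the granite and is then hard (the plate turns about 6 degrees); let go, it rocks back by itself.
- plate_a_corner (a point): Spot to press on plate_a: on its upper face (within 1 mm in height) near the corner opposite its stud, 42 mm along x and 27 mm along y from the bar's centre, 15 mm below it. Axes as the plate.
- plate_b_corner (a point): Spot to press on plate_b: on its upper face (within 1 mm in height) near the corner opposite its stud, 42 mm along x and 27 mm along y from the bar's centre, 15 mm below it. Axes as the plate.
- plate_c_corner (a point): Spot to press on plate_c: on its upper face (within 1 mm in height) near the corner opposite its stud, 42 mm along x and 27 mm along y from the bar's centre, 15 mm below it. Axes as the plate.
- granite: Black granite surface plate, fixed, 270 (x) x 460 (y) x 60 mm high; origin at the centre of its underside, on the table; its top face is level, 60 mm above the origin.
- tray: Open steel reject tray, fixed, 190 (x) x 220 (y) x 28 mm, walls 4 mm; origin at the centre of its underside, on the table; inner floor about 4 mm above it.
- lens: Microscope objective, turned aluminium, 30 mm across x 46 mm, standing on the granite's far edge; origin under its centre. Bystander.
- square: Small steel square, 12 x 50 x 70 mm, standing on the granite's far edge; origin under its centre. Bystander.
- bottle: Clear plastic bottle, 54 mm across x 120 mm; origin under its centre. Bystander.
- slidebox: Grey slide box with black lid, 87 x 102 x 34 mm; origin under its centre. Bystander.
- jar: Glass jar with steel cap, 64 mm across x 70 mm; origin under its centre. Bystander.
- beaker: Glass beaker, 72 mm across x 85 mm; origin under its centre. Bystander.
- brush: Dusting brush lying on the table beyond the granite; origin under its middle. Bystander.

How it is judged (in metres and radians):
On the way, in this order (a step that is already met when the one before it is completed fails the run):
1. the warped plate, on the granite, is pressed down at the corner opposite its stud until that foot bears on the granite, and held there 0.3 s with more than 3 N (((z of plate_a_corner in the frame of plate_a_bar above -0.01485 m and z of plate_a_corner in the frame of granite below 0.0692 m and z of plate_a_bar in the frame of granite below 0.088 m and contact force between the fingers and plate_a above 3 N) or (z of plate_b_corner in the frame of plate_b_bar above -0.01485 m and z of plate_b_corner in the frame of granite below 0.0692 m and z of plate_b_bar in the frame of granite below 0.088 m and contact force between the fingers and plate_b above 3 N) or (z of plate_c_corner in the frame of plate_c_bar above -0.01485 m and z of plate_c_corner in the frame of granite below 0.0692 m and z of plate_c_bar in the frame of granite below 0.088 m and contact force between the fingers and plate_c above 3 N))), for 0.3 s.
2. let go, it has rocked back on the granite (((z of plate_a_corner in the frame of plate_a_bar above -0.01485 m and z of plate_a_corner in the frame of granite above 0.0715 m and z of plate_a_bar in the frame of granite below 0.088 m and contact force between the fingers and plate_a below 0.05 N) or (z of plate_b_corner in the frame of plate_b_bar above -0.01485 m and z of plate_b_corner in the frame of granite above 0.0715 m and z of plate_b_bar in the frame of granite below 0.088 m and contact force between the fingers and plate_b below 0.05 N) or (z of plate_c_corner in the frame of plate_c_bar above -0.01485 m and z of plate_c_corner in the frame of granite above 0.0715 m and z of plate_c_bar in the frame of granite below 0.088 m and contact force between the fingers and plate_c below 0.05 N))), for 0.1 s.
At the end, for the whole second after the job is handed in: The warped plate stands released and at rest on the tray's floor on its feet (tilt under 0.12 rad, wholly inside the walls, its centre within 50 mm in x and 70 mm in y of the tray's); the two sound plates still stand on the granite within 20 mm of where they were (((z of plate_a_corner in the frame of plate_a_bar above -0.01485 m and x of plate_a_bar in the frame of tray between -0.05 and 0.05 m and y of plate_a_bar in the frame of tray between -0.07 and 0.07 m and z of plate_a_bar in the frame of tray below 0.036 m and angle between plate_a_bar's own z axis and vertical below 0.12 rad and contact force between plate_a and tray above 0.5 N and contact force between the fingers and plate_a below 0.05 N and linear speed of plate_a below 0.02 m/s and distance of each of plate_b_bar, plate_c_bar from where it was at the start of the episode below 0.02 m) or (z of plate_b_corner in the frame of plate_b_bar above -0.01485 m and x of plate_b_bar in the frame of tray between -0.05 and 0.05 m and y of plate_b_bar in the frame of tray between -0.07 and 0.07 m and z of plate_b_bar in the frame of tray below 0.036 m and angle between plate_b_bar's own z axis and vertical below 0.12 rad and contact force between plate_b and tray above 0.5 N and contact force between the fingers and plate_b below 0.05 N and linear speed of plate_b below 0.02 m/s and distance of each of plate_a_bar, plate_c_bar from where it was at the start of the episode below 0.02 m) or (z of plate_c_corner in the frame of plate_c_bar above -0.01485 m and x of plate_c_bar in the frame of tray between -0.05 and 0.05 m and y of plate_c_bar in the frame of tray between -0.07 and 0.07 m and z of plate_c_bar in the frame of tray below 0.036 m and angle between plate_c_bar's own z axis and vertical below 0.12 rad and contact force between plate_c and tray above 0.5 N and contact force between the fingers and plate_c below 0.05 N and linear speed of plate_c below 0.02 m/s and distance of each of plate_a_bar, plate_b_bar from where it was at the start of the episode below 0.02 m))); the robot touches nothing.
It fails at once if a plate pressed onto the granite with more than 18 N (contact force between any of plate_a, plate_b, plate_c and granite above 18 N).
It fails at once if a plate dropped (falling free at over 0.5 m/s) ((linear speed of plate_a above 0.5 m/s and contact force between the fingers and plate_a below 0.05 N) or (linear speed of plate_b above 0.5 m/s and contact force between the fingers and plate_b below 0.05 N) or (linear speed of plate_c above 0.5 m/s and contact force between the fingers and plate_c below 0.05 N)).
It fails at once if a sound plate moved more than 20 mm ((z of plate_a_corner in the frame of plate_a_bar below -0.01485 m and distance of plate_a_bar from where it was at the start of the episode above 0.02 m) or (z of plate_b_corner in the frame of plate_b_bar below -0.01485 m and distance of plate_b_bar from where it was at the start of the episode above 0.02 m) or (z of plate_c_corner in the frame of plate_c_bar below -0.01485 m and distance of plate_c_bar from where it was at the start of the episode above 0.02 m)).
It fails at once if a bystander pushed more than 30 mm or tipped over (distance of any of lens, square, bottle, slidebox, jar, beaker, brush from where it was at the start of the episode above 0.03 m or angle between any of lens, square, bottle, slidebox, jar, beaker, brush's own z axis and vertical above 0.5 rad).
It also fails if it takes over 58 s, if anything falls off the work surface, if the arm or the gripper's body presses on something with over 40 N, if the wrist force passes 120 N, or if a joint passes its speed limit or range.

ROBOT

A 7-joint arm with a two-finger parallel gripper is mounted at the origin on the work surface. World frame = base frame: x ahead of the robot, y to its left, z up, the work surface at z = 0. Lengths are in mm, angles in rad, forces in N, time in s.
With the tool pointing down it reaches from about 400 to 875 mm from the base axis. Payload 19.3 kg.
Tool frame: the origin (TCP) lies at the very end of the fingers, on their centre line; the grasp point (between the pads) lies 19 mm behind it (grip_point_offset is the z of the grasp point in the tool frame, in mm); z points along the fingers, y is the line along which they close (so a half turn about z gives the same grasp; the last joint's range is limited). The gripper opens to 85 mm and grips with 20 to 120 N. Pads are 22 mm wide; open, the fingers measure 114 mm over their backs; the gripper's body (76 mm by 85 mm) begins 54 mm behind the grasp point. The pads swing forward as they close: fully open they stand 13 mm farther back than shut.
Start: joints at [1.103, 0.521, -0.036, 1.599, 0.021, 1.021, -0.113], TCP at [242.091, -576.199, 203.491] pointing down, gripper open.
Joint ranges: [-2.91, 2.91], [-0.3, 2.13], [-1.5, 1.42], [0.17, 2.43], [-1.26, 4.41], [0.16, 1.93], [-2.52, 2.52]. Speed limits (rad/s): [1.89, 1.89, 2.39, 2.39, 3.01, 3.01, 3.01].

INTERFACE

Orientations are given as a 3x3 rotation matrix whose columns are the frame's x, y, z axes.
In Python, from workcell import movep, movel, goto_joints, open_gripper, clamp, wait, inverse_kinematics, read_state, camera, PlanningError, finish_job, grip_point_offset gives the robot as it stands. Calls block until the motion is done:
- movep(position, orientation): joint-space move of the TCP to a pose.
- movel(position, frame=None, max_speed=150, guard=None): straight line of the TCP; frame=None keeps the orientation; max_speed is the mean speed in mm/s. With guard (N) it stops when the force on the tool has changed by that much, and returns True; else False.
- goto_joints(angles): joint-space move.
- open_gripper() and clamp(): open the fingers fully, or close them until they stop; the grip force is fixed at half the most.
- wait(seconds).
- inverse_kinematics(position, orientation): joint angles nearest the present ones, or None.
- read_state(): the state.
- camera(name): name is "scene" or "top" or "wrist"; returns a dict with "image" (384x512x3 uint8, blue, green, red), "range_z" (384x512 float32, mm along the optical axis (not along the pixel's ray), 0 where there is no reading), "fx", "fy", "cx", "cy" (pixels), "dist_coeffs" ([k1, k2, p1, p2, k3] as OpenCV has them; the pictures are not rectified), "cam_to_world" (4x4, takes a point from camera to world coordinates). Camera axes: x right, y up, looking along -z (the intrinsics and any distortion apply to the point x, -y, -z); pixel columns grow to the right and rows downward; lengths in mm; the calibration is good to about 2 mm. A picture is of the moment at which its call begins.
A pose or a line that the arm cannot do raises PlanningError and nothing moves.
- finish_job(): hands the job in; it is judged then, once.
The state is a dict: "time": time; "qpos": joint angles; "qvel": joint speeds; "joint_efforts": joint torques, N m; "eef_pos": TCP position; "tool_rot": TCP orientation; "ft_force": force on the tool from outside, world axes, zero at the start; "torque": the same for the moment, N m; "finger_gap": finger opening in mm; "gripper_force": force on a finger pad.
Only numpy, scipy, OpenCV 4.12 (cv2) and the standard library are available. Lean on these libraries where they do the work, as an engineer would, in place of code of your own. Each camera call takes 0.05 s, during which the arm holds its last target. There are 200 camera calls.

## Working session

There is one attempt and no reset: what is moved stays moved. The work goes in short steps, each a Python script; the robot and the scene stay as the last script left them, time stands still between calls to the robot, and variables do not carry over. Pictures are saved under pics/ and viewed, at most 10 in all, crops included, and the job is handed in when it is done.

```bash
mkdir -p pics && python3 - <<'E'
from workcell import *
import cv2,numpy as np
for n in("top","scene"):
    c=camera(n); cv2.imwrite(f"pics/{n}1.png",cv2.resize(c["image"],(800,600),interpolation=cv2.INTER_CUBIC)); np.savez(n+"1.npz",**c)
    print(n,c["fx"],c["cx"],c["dist_coeffs"],np.round(c["cam_to_world"],2).tolist())
s=read_state();print(s["time"],s["ft_force"],s["tool_rot"],s["finger_gap"],grip_point_offset)
E
```

```text
top 473.0722118495908 260.376795498794 [-0.1444359  0.         0.         0.         0.       ] [[-0.01, 0.99, -0.14, 345.57], [-1.0, -0.02, -0.02, -19.88], [-0.02, 0.14, 0.99, 1504.96], [0.0, 0.0, 0.0, 1.0]]
scene 487.2878438631872 255.2034448077113 [0.07053937 0.         0.         0.         0.        ] [[-0.2, -0.65, 0.74, 1618.69], [0.98, -0.13, 0.15, 228.0], [-0.01, 0.75, 0.66, 1047.19], [0.0, 0.0, 0.0, 1.0]]
0.1 [-0.11925465 -0.7916331  -0.1203032 ] [[ 9.21921642e-01  3.87376145e-01 -4.56311081e-04]
 [ 3.87376406e-01 -9.21921217e-01  8.88365301e-04]
 [-7.65513424e-05 -9.95767343e-04 -9.99999501e-01]] 85.4175893139163 -18.700000000000003
```

View pics/top1.png

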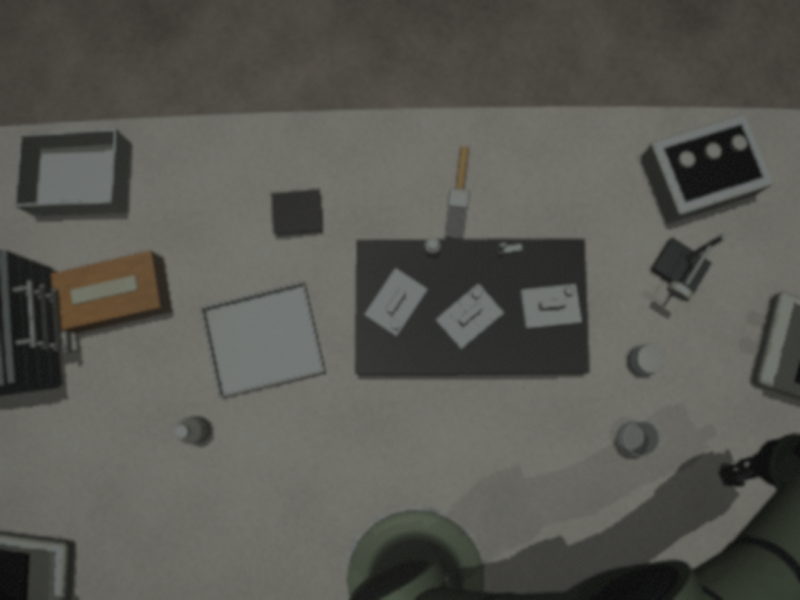

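View pics/scene1.png

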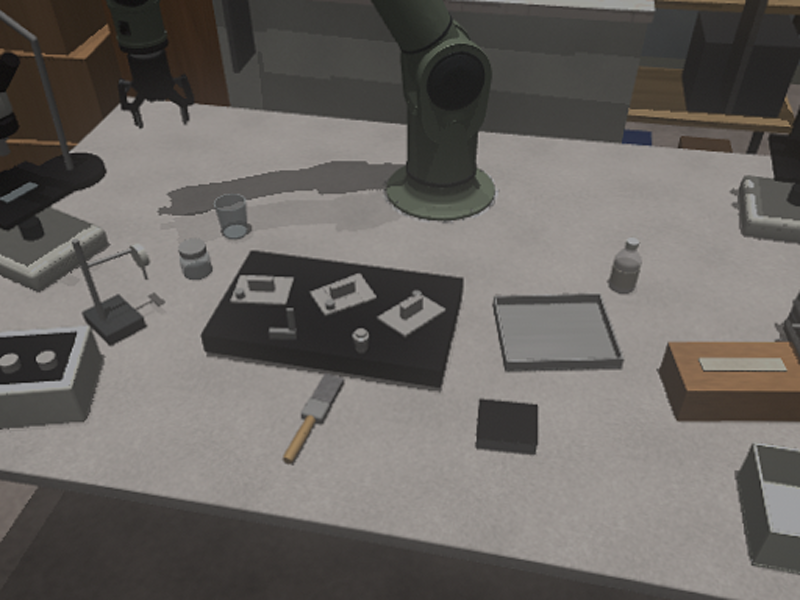

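The top view shows the three plates at about (396,302), (470,315) and (551,306), with their studs near (396,329), (476,296) and (569,293). The tray is at about (264,340). Next I'll get rough positions and take a closer look with the wrist camera.

```bash
cat > h.py <<'E'
import numpy as np,cv2
from workcell import *
def world(c,uv,z=None):
    """pixels -> world; on plane z if given, else by depth"""
    K=np.array([[c["fx"],0,c["cx"]],[0,c["fy"],c["cy"]],[0,0,1.]])
    uv=np.atleast_2d(np.array(uv,float))
    n=cv2.undistortPoints(uv[:,None],K,np.array(c["dist_coeffs"]))[:,0]
    d=np.c_[n[:,0],-n[:,1],-np.ones(len(n))]
    T=c["cam_to_world"]; D=d@T[:3,:3].T
    if z is None: s=np.array([c["range_z"][int(round(v)),int(round(u))] for u,v in uv])
    else: s=(z-T[2,3])/D[:,2]
    return T[:3,3]+D*s[:,None]
def down(a):
    """tool down, tool x axis at world angle a"""
    c,s=np.cos(a),np.sin(a)
    return np.array([[c,s,0],[s,-c,0],[0,0,-1.]])
E
python3 - <<'E'
from h import *
c=dict(np.load("top1.npz"))
P=np.array([[396,302],[470,315],[551,306],[396,329],[476,296],[569,293],[264,340],[356,240],[584,239],[588,374],[356,375],[203,309],[305,285],[325,373],[222,396]])/1.5625
print(np.round(world(c,P)).tolist())
for a in(0,np.pi/2,-np.pi/2,.4):
    for h in(350,450,550): print(a,h,inverse_kinematics([500,-120,h],down(a)))
E
```

```text
[[541.0, 28.0, 100.0], [514.0, -113.0, 100.0], [530.0, -271.0, 92.0], [493.0, 30.0, 67.0], [553.0, -127.0, 83.0], [556.0, -309.0, 83.0], [480.0, 304.0, 6.0], [673.0, 108.0, 66.0], [681.0, -362.0, 5.0], [401.0, -359.0, -3.0], [407.0, 115.0, 0.0], [545.0, 431.0, 17.0], [593.0, 219.0, 6.0], [412.0, 178.0, -1.0], [366.0, 384.0, 28.0]]
0 350 [ 0.31285157  0.22060259 -0.23581839  1.66968542  0.05376358  1.25764578
 -1.50482729]
0 450 [ 0.34718321  0.1850516  -0.27820769  1.4723249   0.05071357  1.49128108
 -1.50133813]
0 550 [ 0.37315552  0.19431431 -0.32852723  1.22409274  0.06317246  1.73301953
 -1.51019301]
1.5707963267948966 350 [ 0.54001271  0.24490734 -0.52015635  1.65876028  0.12645158  1.27153568
 -0.00464139]
1.5707963267948966 450 [ 0.54513483  0.20551696 -0.52783101  1.4628198   0.10321799  1.50096605
  0.01928195]
1.5707963267948966 550 [ 0.53414508  0.21277673 -0.54620184  1.21591621  0.11155381  1.7420687
  0.01710391]
-1.5707963267948966 350 [-0.78471602  0.54517288  1.40804792  1.71521943 -0.55031124  1.36309896
 -2.41939516]
-1.5707963267948966 450 None
-1.5707963267948966 550 None
0.4 350 [ 0.36133664  0.22436032 -0.29567641  1.66731577  0.06814293  1.26002627
 -1.11900192]
0.4 450 [ 0.37416222  0.18717496 -0.31169034  1.4710084   0.05727328  1.49236164
 -1.10771037]
0.4 550 [ 0.39686161  0.19648798 -0.359978    1.22287302  0.06975341  1.73414229
 -1.11619281]
```

```bash
python3 - <<'E'
from h import *
movep([490,-120,480],down(np.pi/2))
c=camera("wrist"); np.savez("w1.npz",**c)
cv2.imwrite("pics/w1.png",cv2.convertScaleAbs(cv2.resize(c["image"],(800,600),interpolation=cv2.INTER_CUBIC),alpha=1.5))
print(np.round(c["cam_to_world"],2).tolist(),read_state()["time"])
E
```

```text
[[1.0, 0.0, 0.0, 489.61], [-0.0, 0.95, 0.32, -40.18], [-0.0, -0.32, 0.95, 649.86], [0.0, 0.0, 0.0, 1.0]] 2.2583
```

View pics/w1.png

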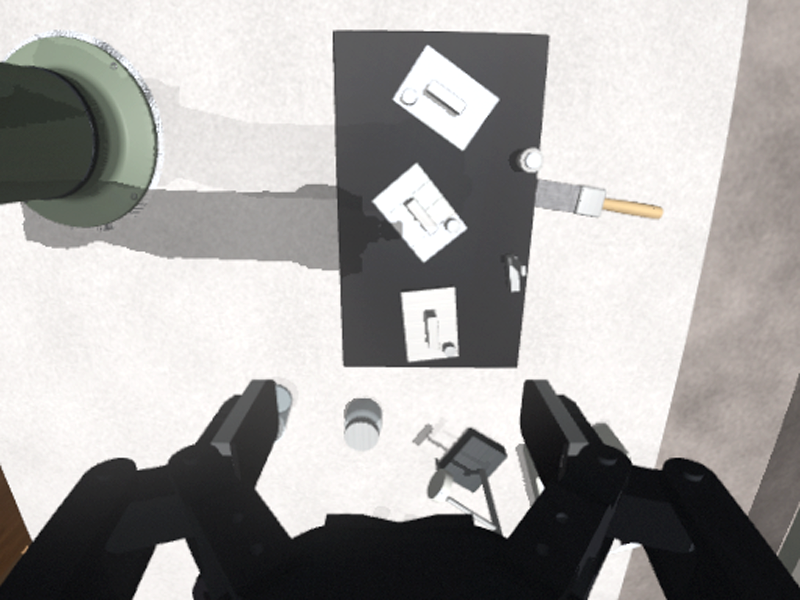

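The wrist view shows all three plates clearly, with studs at display pixels (408,97), (449,225) and (449,350). I'll fit the outlines on the upper-face plane.

```bash
cat > fit.py <<'E'
from h import *
def fit(c,ctrs,studs):
    g=cv2.cvtColor(c["image"],cv2.COLOR_BGR2GRAY)
    out=[]
    m=(g>85).astype(np.uint8)
    C,_=cv2.findContours(m,cv2.RETR_EXTERNAL if 0 else cv2.RETR_CCOMP,cv2.CHAIN_APPROX_NONE)
    for p,s in zip(ctrs,studs):
        k=[q for q in C if 300<cv2.contourArea(q)<40000 and cv2.pointPolygonTest(q,(float(p[0]),float(p[1])),False)>0]
        q=min(k,key=cv2.contourArea)[:,0]
        W=world(c,q,70.5)[:,:2]
        (cx,cy),(w,h),a=cv2.minAreaRect(W.astype(np.float32)); a=np.radians(a)
        if h>w: a+=np.pi/2; w,h=h,w
        st=world(c,[s],84)[0,:2]-[cx,cy]
        R=lambda a:np.array([[np.cos(a),-np.sin(a)],[np.sin(a),np.cos(a)]])
        l=R(a).T@st
        if l[0]>0: a+=np.pi; l=-l
        out.append((np.array([cx,cy]),a,R(a)))
        print(np.round([cx,cy,np.degrees(a),w,h,*l],1), "corner",np.round(R(a)@[42,27]+[cx,cy],1))
    return out
E
python3 - <<'E'
from fit import *
c=dict(np.load("w1.npz"))
fit(c,np.array([[470,118],[395,205],[413,300]])/1.5625,np.array([[408,97],[449,225],[449,350]])/1.5625)
# granite & tray
t=dict(np.load("top1.npz"))
print(world(c,np.array([[333,31],[548,36],[517,366],[343,366]])/1.5625,60).round().tolist())
print(world(t,np.array([[203,309],[305,285],[325,373],[222,396]])/1.5625,28).round().tolist())
for u in ((600,318),(470,118)): print(1)
# heights: bars tops near bar pixels, granite
z=[world(c,[np.array(p)/1.5625])[0].round(1).tolist() for p in ((440,90),(418,205),(431,320),(480,200),(470,118),(395,195),(415,300))];print(z)
E
```

```text
[546.5  30.2 325.6 112.2  78.4 -38.5 -26.5] corner [596.4  28.8]
[ 515.8 -113.6  129.2  111.6   78.1  -34.6  -21.7] corner [468.3 -98.2]
[ 533.1 -274.2   95.2  111.1   78.   -36.1  -24.4] corner [ 502.4 -234.8]
[[408.0, 110.0, 60.0], [674.0, 106.0, 60.0], [670.0, -347.0, 60.0], [402.0, -346.0, 60.0]]
[[543.0, 427.0, 28.0], [589.0, 216.0, 28.0], [410.0, 175.0, 28.0], [366.0, 384.0, 28.0]]
1
1
[[537.2, 35.8, 100.7], [512.6, -98.9, 100.7], [532.3, -255.1, 99.4], [598.4, -96.5, 59.1], [578.6, 7.1, 70.5], [483.2, -88.8, 72.5], [511.0, -235.4, 71.4]]
```

```bash
cat > press.py <<'E'
from h import *
PL={'a':(546.5,30.2,325.6),'b':(515.8,-113.6,129.2),'c':(533.1,-274.2,95.2)}
def press(k,guard=5,hold=0.):
    x,y,t=PL[k]; t=np.radians(t); c,s=np.cos(t),np.sin(t)
    p=np.array([x+c*43-s*28,y+s*43+c*28])
    R=down((t-np.pi/2)if k!='a' else t-3*np.pi/2)
    movep([*p,150],R); movel([*p,80],max_speed=100); wait(.2)
    f0=read_state()["ft_force"][2]
    hit=movel([*p,64.5],max_speed=6,guard=guard); s=read_state()
    print(k,hit,"z",np.round(s["eef_pos"][2],2),"dF",round(s["ft_force"][2]-f0,2),end=' ')
    z=s["eef_pos"][2]
    if hold: 
        for _ in range(4): wait(hold/4); print(round(read_state()["ft_force"][2]-f0,2),end=' ')
    movel([*p,80],max_speed=30); movel([*p,150],max_speed=150)
    print("t",read_state()["time"])
    return z
E
python3 - <<'E'
from press import *
clamp()
for k in 'bac':
    z=press(k,hold=1.2)
    if z<70: break
E
```

```text
b False z 64.51 dF -0.24 0.17 -0.0 0.54 -0.07 t 10.55
```

No contact at all on b, so I'll check the gripper and the pose.

```bash
python3 - <<'E'
from press import *
s=read_state();print(s["finger_gap"],s["eef_pos"],s["ft_force"],s["tool_rot"].round(3).tolist() if hasattr(s["tool_rot"],'round') else s["tool_rot"])
c=camera("wrist"); np.savez("w2.npz",**c); d=camera("scene"); np.savez("s2.npz",**d)
a=cv2.resize(c["image"],(400,300)); b=cv2.resize(d["image"][130:280,100:300],(400,300),interpolation=cv2.INTER_CUBIC)
cv2.imwrite("pics/w2.png",cv2.convertScaleAbs(np.hstack([a,b]),alpha=1.4))
E
```

```text
-0.0589824317172444 [466.5978326  -98.05744539 149.37241848] [-0.9002339   0.21830821  0.03809278] [[0.775, 0.632, -0.001], [0.632, -0.775, -0.0], [-0.0, -0.0, -1.0]]
```

View pics/w2.png

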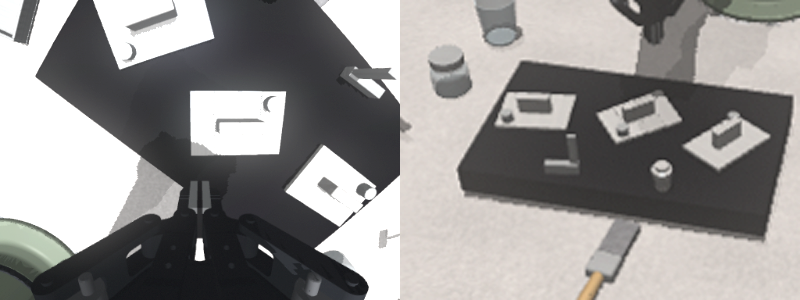

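The left half shows plate b at (190–285, 92–155) with its stud at upper right. The fingertips are at (200,185) near the lower-left corner. I'll check where the tips really are using the depth image.

```bash
python3 - <<'E'
from press import *
from fit import fit
c=dict(np.load("w2.npz"));S=512/400
K=np.array([[c["fx"],0,c["cx"]],[0,c["fy"],c["cy"]],[0,0,1.]])
def proj(p):
    q=np.linalg.inv(c["cam_to_world"])@[*p,1]; return (cv2.projectPoints(np.array([[q[0],-q[1],-q[2]]]),np.zeros(3),np.zeros(3),K,np.array(c["dist_coeffs"]))[0].ravel()/S).round(1)
print("tcp",proj([466.6,-98,149.4]),"corner",proj([468.3,-98.2,72]))
for p in((200,184),(196,186),(205,186),(200,195),(199,181),(196,181),(204,181)): print(p,world(c,[np.array(p)*S])[0].round(1))
print([world(c,[np.array(p)*S])[0].round(1).tolist() for p in((200,145),(200,100),(275,145),(273,104),(240,125),(100,100))])
fit(c,[np.array([200,130])*S],[np.array([269,103])*S])
E
```

```text
tcp [199.7 174.6] corner [200.8 146.3]
(200, 184) [474.6 -91.7 186.2]
(196, 186) [473.3 -89.3 190. ]
(205, 186) [476.6 -94.5 188.7]
(200, 195) [474.9 -91.5 201.5]
(199, 181) [474.5 -90.8 182.5]
(196, 181) [473.  -89.3 182.1]
(204, 181) [476.3 -94.  181.3]
[[469.4, -96.1, 73.7], [510.3, -62.7, 69.2], [526.9, -169.2, 68.2], [558.9, -126.2, 84.1], [519.3, -109.0, 101.5], [433.9, 31.1, 59.7]]
[ 516.1 -113.7  129.2  110.7   77.3  -32.2  -26.3] corner [468.7 -98.2]
```

```bash
python3 - <<'E'
from h import *
c=dict(np.load("w2.npz"));S=512/400
for col in (252,256,261):
  for r in range(196,250,3):
    print(col,r,world(c,[(col,r)])[0].round(0).astype(int).tolist(),c["image"][r,col].tolist(),end=';')
  print()
E
```

```text
252 196 [459, -100, 75] [125, 126, 126];252 199 [453, -105, 61] [72, 72, 71];252 202 [450, -106, 61] [44, 43, 42];252 205 [448, -109, 60] [43, 43, 42];252 208 [445, -111, 61] [42, 41, 41];252 211 [442, -113, 60] [40, 39, 38];252 214 [440, -115, 60] [37, 36, 35];252 217 [437, -117, 60] [37, 36, 36];252 220 [435, -119, 61] [35, 34, 34];252 223 [432, -121, 61] [33, 32, 32];252 226 [429, -124, 59] [33, 33, 32];252 229 [427, -126, 60] [34, 33, 33];252 232 [473, -90, 181] [61, 61, 59];252 235 [473, -90, 185] [62, 61, 60];252 238 [473, -90, 189] [62, 61, 60];252 241 [473, -90, 192] [61, 60, 60];252 244 [474, -90, 196] [52, 51, 50];252 247 [474, -90, 199] [51, 51, 49];
256 196 [462, -102, 75] [126, 127, 127];256 199 [455, -108, 61] [72, 72, 73];256 202 [453, -110, 60] [46, 46, 45];256 205 [450, -112, 60] [45, 44, 44];256 208 [448, -114, 60] [43, 42, 41];256 211 [445, -116, 60] [41, 40, 39];256 214 [443, -118, 60] [38, 38, 38];256 217 [440, -121, 59] [38, 37, 36];256 220 [437, -123, 59] [36, 36, 35];256 223 [434, -125, 59] [36, 36, 35];256 226 [432, -127, 60] [36, 35, 35];256 229 [429, -129, 
[... 209 characters left out ...]
 [475, -92, 199] [24, 23, 23];
261 196 [465, -106, 76] [126, 127, 127];261 199 [458, -112, 60] [74, 74, 74];261 202 [455, -114, 59] [47, 47, 46];261 205 [453, -116, 60] [44, 44, 43];261 208 [451, -118, 61] [43, 43, 42];261 211 [448, -120, 60] [42, 42, 42];261 214 [446, -122, 61] [41, 40, 40];261 217 [443, -124, 60] [40, 39, 39];261 220 [440, -127, 59] [39, 38, 37];261 223 [438, -129, 59] [38, 37, 36];261 226 [435, -131, 61] [36, 34, 34];261 229 [433, -133, 61] [34, 34, 33];261 232 [476, -94, 181] [67, 66, 65];261 235 [476, -94, 185] [69, 69, 68];261 238 [476, -94, 189] [69, 69, 67];261 241 [476, -94, 192] [69, 68, 67];261 244 [476, -94, 196] [69, 68, 67];261 247 [476, -94, 199] [68, 68, 66];
```

The finger ends really sit about 30 mm above the reported TCP: depth reads the tip at z≈180 while the TCP reads 149.4. That explains the miss. I'll shift the heights and press again.

```bash
sed -i 's/\[\*p,150\]/[*p,125]/g; s/\[\*p,80\]/[*p,53]/g; s/64\.5/30/' press.py && python3 - <<'E'
from press import *
zs={}
for k in 'bac':
    zs[k]=press(k,hold=.8)
    if len(zs)==2 and abs(zs['b']-zs['a'])>2.5: break
E
```

```text
b True z 40.92 dF 8.99 8.79 8.24 8.2 7.74 t 16.0167
a True z 45.0 dF 7.23 6.91 7.55 6.9 7.93 t 21.4
```

Plate b sank to 40.9 while plate a stood firm at 45.0 under a similar force, so b is the warped one. It has been pressed, held and released. Next comes the grasp.

```bash
python3 - <<'E'
from press import *
x,y,t=PL['b']; T=(477,300)
for a in (129.2,-50.8):
    R=down(np.radians(a))
    print(a,[None if q is None else np.round(q,2).tolist() for q in (inverse_kinematics([x,y,50],R),inverse_kinematics([x,y,130],R),inverse_kinematics([*T,130],R),inverse_kinematics([*T,-12],R))])
print(read_state()["qpos"])
R=down(np.radians(-50.8)) if inverse_kinematics([x,y,50],down(np.radians(-50.8))) is not None else down(np.radians(129.2))
open_gripper()
movep([x,y,125],R)
movel([x,y,85],max_speed=100)
c=camera("wrist"); np.savez("w3.npz",**c)
cv2.imwrite("pics/w3.png",cv2.convertScaleAbs(c["image"],alpha=1.2))
print(read_state()["time"],read_state()["tool_rot"])
E
```

```text
129.2 [[0.64, 0.7, -0.75, 1.95, 0.68, 0.77, 0.18], [0.71, 0.59, -0.83, 1.89, 0.55, 0.9, 0.29], [-0.09, 0.64, -0.83, 1.8, 0.57, 0.96, -0.48], [-0.21, 0.83, -0.66, 1.87, 0.76, 0.71, -0.63]]
-50.8 [[0.13, 0.59, -0.04, 1.97, 0.04, 0.58, -2.39], [0.14, 0.47, -0.05, 1.92, 0.03, 0.75, -2.38], [-1.31, 0.77, 1.01, 1.87, -0.8, 0.97, -2.39], [-1.06, 0.85, 0.58, 1.92, -0.79, 0.62, -2.42]]
[ 0.19679058  0.61370176 -0.50113204  1.72563068  0.36185676  0.89677304
 -1.05715977]
24.0333 [[ 6.32181854e-01 -7.74819906e-01  4.64849266e-04]
 [-7.74819985e-01 -6.32181928e-01 -1.57554997e-05]
 [ 3.06076980e-04 -3.50214160e-04 -9.99999892e-01]]
```

View pics/w3.png

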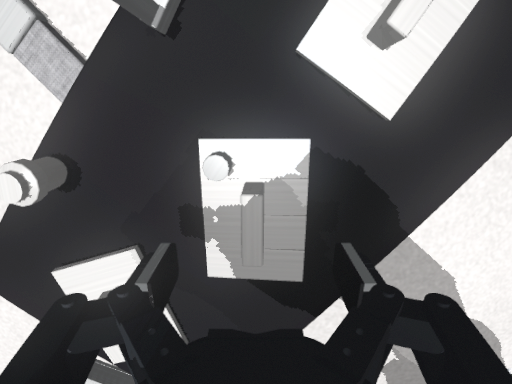

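The bar, at (253,225), lies centred between the fingers at (155,270) and (360,270), and the grasp direction is right. I'll descend, clamp, lift and check.

```bash
python3 - <<'E'
from press import *
x,y,t=PL['b']
print("touch",movel([x,y,49],max_speed=60,guard=6),read_state()["eef_pos"][2])
clamp(); s=read_state(); print(s["finger_gap"],s["gripper_force"])
f0=s["ft_force"][2]
movel([x,y,150],max_speed=70); s=read_state(); print(s["finger_gap"],s["ft_force"][2]-f0)
movep([477,300,100],down(np.radians(13.7)))
s=read_state(); print(s["finger_gap"],s["qpos"],s["time"])
q=inverse_kinematics([477,300,-12],down(np.radians(13.7)));print(q)
for n in("wrist","scene"):
    c=camera(n); np.savez(n+"4.npz",**c)
    if n=="wrist": a=cv2.resize(c["image"],(400,300))
    else: b=cv2.resize(c["image"][120:300,220:460],(400,300))
cv2.imwrite("pics/w4.png",np.hstack([a,b]))
E
```

```text
touch False 49.03992059565864
12.65838106580929 60.33208966255188
12.88698276945758 -5.119260372797755
12.746911467184244 [-0.40860536  0.57652245 -0.35552049  1.84166958  0.27672542  0.77202322
 -2.24567291] 28.5667
[-0.4635287   0.74987121 -0.28555031  1.88629672  0.37152422  0.55721121
 -2.32619063]
```

View pics/w4.png

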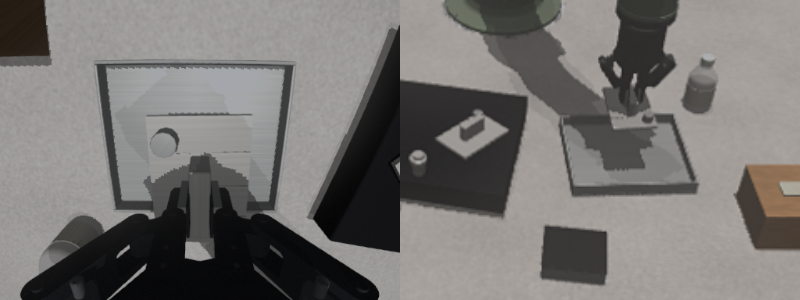

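Plate b is held by its bar above the tray. The tray's rim corners in the wrist half are at about (96,62), (295,62), (272,212) and (114,212). I'll refine the tray centre from these and lower the plate.

```bash
python3 - <<'E'
from h import *
c=dict(np.load("wrist4.npz"))
W=world(c,np.array([[96,62],[295,62],[272,212],[114,212]])*1.28,28)[:,:2]; print(W.round(),W.mean(0).round(1))
T=W.mean(0)
if np.hypot(*(T-[477,300]))>15: raise SystemExit("check")
T=(T+[477,300])/2
movel([*T,10],max_speed=70); wait(.2); f0=read_state()["ft_force"][2]
print("touch",movel([*T,-16],max_speed=10,guard=2.5)); s=read_state(); print(s["eef_pos"],s["ft_force"][2]-f0)
open_gripper(); wait(.3)
movel([*T,90],max_speed=80); wait(.3)
c=camera("wrist"); d=camera("scene"); s=read_state(); print(s["time"],s["finger_gap"],s["ft_force"])
np.savez("w5.npz",**c)
cv2.imwrite("pics/w5.png",np.hstack([cv2.resize(c["image"],(400,300)),cv2.resize(d["image"][120:300,100:460],(400,300))]))
E
```

```text
[[547. 430.]
 [597. 222.]
 [413. 183.]
 [363. 389.]] [480.4 305.8]
touch True
[478.7013882  302.95890282  -6.96351923] 8.596714743504478
34.6667 85.51772392355203 [ 0.16613184  0.46932684 -0.71666007]
```

View pics/w5.png

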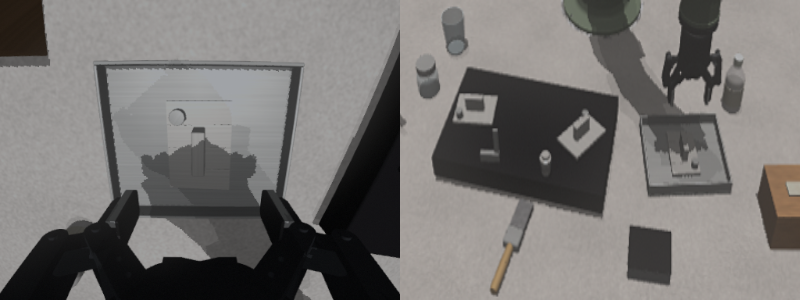

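Plate b stands on its feet in the middle of the tray, at about (199,145) in the left half. The other two plates and the bystanders are where they were, so I'm handing in.

```bash
python3 -c "
from workcell import *
print(finish_job())"
```

```text
the job is handed in; nothing more can be done
None
```

I found plate_b to be the warped one, pressed it, let it rock back and placed it on its feet in the tray; the job was handed in at about 35 s with no verdict returned, I judged b by comparison with plate_a alone (its corner sank 4 mm lower; plate_c was not pressed), and I did not measure the rock-back itself.

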